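# Set the spring clamp on the light table to its middle notch

## Task

The sprung jaw of the glass clamp has to stand open in the middle one of its three notches, ready for the yellow strip. With the fingertips push the jaw back by its upright plate until the middle notch has clicked past the catch, but not as far as the third one, then let go so that the spring brings it back to rest on the stop pin. Push it without gripping it, and leave the strip and everything else on the table where it lies.

Things in the scene. Friction and masses are not known exactly. Their poses are not given: they have to be found in the camera images.
- clamp: cast spring clamp for glass, bolted down: bed 272 x 130 x 12 mm (x -64 to +208 mm), low fixed jaw at the near end (top 34 mm above the table), aluminium moving jaw, end block with the catch behind (top 76 mm). Origin at table height, mid-width, where the jaws meet; x points from the fixed jaw to the end block, the way the moving jaw is pushed; y across, z up
- jaw (a joint): travel of the moving jaw along the clamp's x, m: 0 shut, 0.078 hard stop. Springs push it back to 0: 4 N when shut, 0.8 N more per cm; 8 to 10 N moves it past the middle notch. Three notches hold it at 0.022, 0.044 (middle), 0.066. A notch catches when pushed 2 mm or more past and released; pushed short, the jaw falls back to the notch before. Starts shut
- push_face (a point): middle of the front of the moving jaw's upright push plate, the side to push on; moves with the jaw, axes as the clamp. Plate 96 mm wide, 9 mm thick, from 36 to 78 mm above the table; the point is 60 mm above the table and 4 mm behind the clamp's origin when shut. Before it nothing of the clamp is higher than 40 mm. A web slopes down behind it from its top: not to be gripped round
- catch (a joint): angle in rad of the sprung catch lever: 0 with its stop pin down in a notch or on the bar, about 0.18 as a tooth passes under the pin, 0.5 at most. Pressing its tail down 5 to 8 mm (15 to 22 N while the jaw hangs on the pin) lifts the pin and lets the jaw spring shut
- catch_tail (a point): top middle of the catch lever's flat thumb tail, 20 x 26 mm, 114 mm from the clamp's origin along its x and 76 mm above the table; needed only if the jaw was pushed too far
- strip: flat strip of yellow glass 96 x 40 x 5 mm lying on the table beside the clamp, the piece to be clamped next; origin under its middle, long side along its x. Leave it alone
- offcut: odd-shaped flat offcut of yellow glass about 115 x 60 x 5 mm. Leave it alone
- cutter: brass pencil glass cutter, 137 mm long, 15 mm thick, lying along its x. Leave it alone
- beaker: translucent plastic beaker, 92 mm across the rim, 125 mm tall, two brushes standing in it to 190 mm; origin under its middle. Leave it alone
- acid_bottle: round white plastic bottle with a cap, 84 mm across, 190 mm tall; origin under its middle. Leave it alone
- flat_brush: flat brush lying down, 195 mm long, 28 mm wide, 9 mm thick, in front of the clamp. Leave it alone
- pliers: glazier's pliers lying down, 180 mm long, 60 mm wide, 17 mm thick. Leave them alone

How it is judged:
On the way:
1. the jaw has been pushed back past its middle notch (value of joint jaw above 0.046 m), for 0.05 s.
At the end, for the whole second after the job is handed in: the jaw rests in the middle notch (joint jaw 0.0415 to 0.0465 m, still within 5 mm/s) with the stop pin down (catch under 0.05 rad), and the strip, offcut, cutter, beaker, bottle, brush and pliers are each within 15 mm of where they stood (value of joint jaw between 0.0415 and 0.0465 m and value of joint catch below 0.05 rad and velocity of joint jaw between -0.005 and 0.005 m/s and distance of each of strip, offcut, cutter, beaker, acid_bottle, flat_brush, pliers from where it was at the start of the episode below 0.015 m); the robot touches nothing.
It fails at once if the clamp is pushed, leaned on or squeezed with more than 45 N (contact force between any of the arm, the fingers and clamp above 45 N).
It fails at once if the jaw is gripped: the fingers press on the web behind the push plate with more than 2 N (contact force between the fingers and jaw_c3 above 2 N).
It fails at once if the strip or anything else lying about is knocked, lifted or carried (moved more than 15 mm) (distance of any of strip, offcut, cutter, beaker, acid_bottle, flat_brush, pliers from where it was at the start of the episode above 0.015 m).
It also fails if it takes over 42 s, if anything falls off the work surface, if the arm or the gripper's body presses on something with over 40 N, if the wrist force passes 120 N, or if a joint passes its speed limit or range.

## Robot

A 6-joint arm with a two-finger parallel gripper is mounted at the origin on the work surface. World frame = base frame: x ahead of the robot, y to its left, z up, the work surface at z = 0. Lengths are in m, angles in rad, forces in N, time in s.
With the tool pointing down it reaches from about 0.3 to 0.875 m from the base axis. Payload 6.4 kg.
Tool frame: the origin (TCP) lies midway between the tips of the shut fingers; the grasp point (between the pads) lies 19 mm behind it (ctrl.tcp_to_grasp is the distance from the TCP to the grasp point, in m); z points along the fingers, y is the direction in which the jaws open and shut (so a half turn about z gives the same grasp; the last joint's range is limited). The gripper opens to 85 mm and grips with 20 to 120 N. Pads are 22 mm wide; open, the fingers measure 114 mm over their backs; the gripper's body (76 mm by 85 mm) begins 54 mm behind the grasp point. The pads swing forward as they close: fully open they stand 13 mm farther back than shut.
Start: joints at [1.139, 0.181, 1.607, -0, 1.354, -0.206], TCP at [0.129, 0.56, 0.231] pointing down, gripper open.
Joint ranges: [-2.99, 2.99], [-0.89, 2.07], [0.3, 2.58], [-1.14, 4.28], [0, 2.63], [-3.12, 3.12]. Speed limits (rad/s): [2.57, 2.57, 3.01, 3.14, 3.14, 3.14].

## Interface

Orientations are given as a unit quaternion [w, x, y, z].
In Python, from bench import monitor, imaging, order, spotter, ctrl gives the robot as it stands.
- The arm moves only by the shell command python3 -m pendant 'ROWS'. ROWS is JSON, a list that holds one entry, the list of rows, each a list of 5 numbers: the shift along the world's x, y, z in mm, then the turn about the world's z in degrees, then the finger opening in mm, from 0 to 85.4. A call has 1 to 8 rows; each row shifts and turns the commanded pose from where the row before left it; what a row does not reach is not made up. A row lasts 1/8 s, in which the tool goes at most 62.5 mm and 10.7 degrees, less where a joint would pass 70% of its speed; a pose out of reach is approached as far as the arm can. A call with a gripper value outside its range is refused whole. The fingers move at their own pace and stop on an object; the grip force is fixed at half the most. Time passes only in rows, so rows that do not move let the fingers close. It gives the time, the measured TCP pose, the force and the opening at its end, in the units of the state.
- monitor.get_obs(): the state, without advancing time (a new reading comes with each control period).
- imaging.camera(name): name is "side" or "top" or "wrist"; returns a dict with "img" (420x560x3 uint8, red, green, blue), "vfov" (degrees; the focal length in pixels is half the picture's height over the tangent of half this angle, whatever the lens; pixels are square), "cx", "cy" (the principal point, pixels), "distortion" ([k1, k2, p1, p2, k3] as OpenCV has them; the pictures are not rectified), "origin" and "orientation" of the camera in the world. Camera axes: x right, y down, z forward; pixel columns grow to the right and rows downward; lengths in m; the calibration is good to about 2 mm. A picture is of the moment at which its call begins. There is no depth.
- order.hand_in(): hands the job in, once; it reports no verdict.
Trained networks look in the newest picture that a camera, given by its name, has taken for a name from the list of things; names that differ only in an ending like _2 or _b are one class to them, and where a whole thing is asked for, a point or a joint stands for the part that bears it (a point fixed in the world has none). Each returns a list of dicts, best first, with "confidence" (0 to 1); they miss things now and then, are a little off and sometimes report something else, mostly with a low value. They report only what shows in the picture. A call takes as long as a camera call.
- spotter.recognise(camera, thing): "at" ([x, y, z] in m, in the coordinates of the camera as it stood for that picture, good to about 4 mm: the middle of the surface that is visible of it).
- spotter.tip_of(camera, thing): "at" ([x, y, z] in m, in the coordinates of the camera as it stood for that picture, good to about 4 mm: a listed point, or the origin of a listed thing).
The state is a dict: "time_s": time; "q": joint angles; "dq": joint speeds; "joint_efforts": joint torques, N m; "eef_pos": TCP position; "eef_rot": TCP orientation; "wrist_force": force on the tool from outside, world axes, zero at the start; "torque": the same for the moment, N m; "opening": opening from 0.0 (shut) to 1.0 (fully open).
Only numpy, scipy, OpenCV 4.12 (cv2) and the standard library are available. Lean on these libraries where they do the work, as an engineer would, in place of code of your own. Each camera call takes 0.05 s, during which the arm holds its last target. There are 200 camera calls.

## Working session

There is one attempt and no reset: what is moved stays moved. The work goes in short steps, Python scripts to look and compute and a shell command to move; the robot and the scene stay as the last step left them, time stands still between calls to the robot, and variables do not carry over. Pictures are saved under pics/ and viewed, about 8 in all and at most 12, crops included, and the job is handed in when it is done.

```bash
mkdir -p pics; cat > h.py <<'E'
import numpy as np, cv2
from scipy.spatial.transform import Rotation as R
from bench import monitor, imaging, order, spotter, ctrl
def rot(q): return R.from_quat([q[1],q[2],q[3],q[0]])
def snap(n,f=None):
    c=imaging.camera(n)
    if f: cv2.imwrite('pics/'+f,c['img'][:,:,::-1])
    return c
def w(c,p): return rot(c['orientation']).apply(p)+np.array(c['origin'])
def px(c,P):
    f=210/np.tan(np.radians(c['vfov']/2)); r=rot(c['orientation'])
    p=r.inv().apply(np.atleast_2d(P)-np.array(c['origin']))
    K=np.array([[f,0,c['cx']],[0,f,c['cy']],[0,0,1.]])
    return cv2.projectPoints(p,np.zeros(3),np.zeros(3),K,np.array(c['distortion'],float))[0][:,0]
E
python3 - <<'E'
from h import *
np.set_printoptions(precision=4,suppress=True)
for n in ['side','top','wrist']:
    c=snap(n,n+'0.png'); print(n,c['origin'],c['vfov'])
    for t in ['clamp','push_face','catch_tail','strip','flat_brush','beaker','acid_bottle','pliers','cutter','offcut']:
        for d in spotter.tip_of(n,t)[:1]: print(t,round(d['confidence'],2),w(c,d['at']))
print(monitor.get_obs())
E
```

```text
side [ 0.1265 -0.5977  0.6161] 57.214613113175005
clamp 0.94 [ 0.521  -0.0519 -0.0021]
push_face 0.84 [ 0.5252 -0.0554  0.0619]
catch_tail 0.6 [ 0.6267 -0.0224  0.0746]
strip 0.9 [ 0.5118  0.0617 -0.0025]
flat_brush 0.63 [ 0.3967 -0.0698 -0.0015]
beaker 0.9 [ 0.3905  0.1402 -0.0041]
acid_bottle 0.64 [ 0.7052 -0.2049  0.0009]
pliers 0.88 [ 0.632   0.16   -0.0027]
cutter 0.6 [ 0.6003 -0.1545 -0.0035]
offcut 0.89 [ 0.5101 -0.2411 -0.0033]
top [0.4382 0.0549 1.0638] 54.398856021252385
clamp 0.79 [ 0.526  -0.058  -0.0028]
push_face 0.9 [ 0.5298 -0.0564  0.0641]
catch_tail 0.55 [ 0.6368 -0.0195  0.0786]
strip 0.9 [0.514  0.0649 0.002 ]
beaker 0.8 [0.3932 0.1389 0.0045]
acid_bottle 0.71 [ 0.7063 -0.2059  0.0015]
pliers 0.69 [ 0.6343  0.1606 -0.0004]
cutter 0.81 [ 0.6059 -0.157   0.0031]
wrist [0.0502 0.5792 0.3718] 66.4736306060301
{'time_s': 1.65, 'q': array([ 1.1387,  0.1808,  1.607 , -0.    ,  1.3538, -0.2063]), 'dq': array([-0.0012, -0.0014,  0.0006,  0.0001, -0.0008, -0.0002]), 'joint_efforts': array([  0.0007, -44.4839, -35.1668,  -0.0003,   0.0006,   0.    ]), 'eef_pos': array([0.1287, 0.5604, 0.2313]), 'eef_rot': array([-0.    ,  0.1126,  0.9936, -0.    ]), 'wrist_force': array([ 0.0665, -0.291 ,  0.0729]), 'torque': array([-0.032 ,  0.0012,  0.0178]), 'opening': 1.0012436553624613}
```

View pics/top0.png

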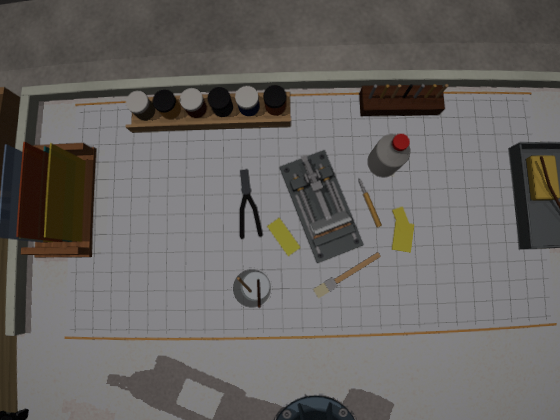

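View pics/side0.png

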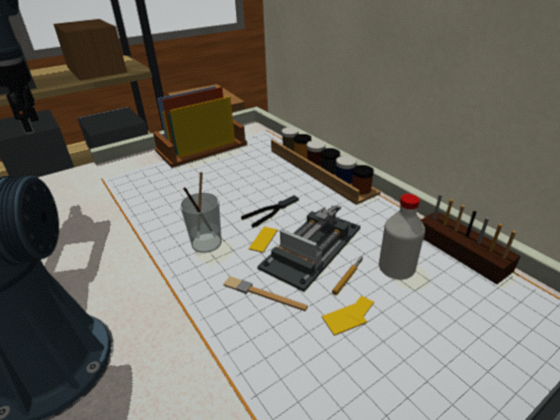

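Top view: the clamp's bed corners are near (280,166), (325,151), (362,243) and (319,262), with the push plate around (326,221). The strip is at (283,237), left of the clamp, and the brush at (347,274) is in front of it. The side view agrees. I'll work out the yaw from the corners.

```bash
python3 - <<'E'
from h import *
from scipy.optimize import least_squares
np.set_printoptions(precision=4,suppress=True)
c=snap('top')
obs=np.array([[280,166],[325,151],[362,243],[319,262]],float)
M=np.array([[.208,.065,.012],[.208,-.065,.012],[-.064,-.065,.012],[-.064,.065,.012]])
def T(v,m): return R.from_euler('z',v[2]).apply(m)+[v[0],v[1],0]
s=least_squares(lambda v:(px(c,T(v,M))-obs).ravel(),[.524,-.055,.3])
v=s.x; print(v,np.degrees(v[2]),s.fun)
pf=T(v,np.array([[.004,0,.06],[.114,0,.076]])); print(pf)
big=cv2.resize(c['img'][120:300,220:460,::-1],None,fx=3.3,fy=3.3,interpolation=cv2.INTER_CUBIC)
P=T(v,np.vstack([M,[[.004,.048,.078],[.004,-.048,.078],[.004,-.048,.036],[.004,.048,.036],[.114,0,.076]]]))
for p in px(c,P): cv2.circle(big,tuple(int(x) for x in (p-[220,120]+.5)*3.3),3,(0,0,255),-1)
cv2.imwrite('pics/fit.png',big)
u=np.array([np.cos(v[2]),np.sin(v[2])]);print('u',u)
q=rot(monitor.get_obs()['eef_rot']).as_matrix();print(q)
E
```

```text
[ 0.526  -0.0593  0.3444] 19.733671928988407 [-0.7453 -0.0299 -0.1544 -2.2683  2.3997  1.2864 -1.495   0.8033]
[[ 0.5297 -0.0579  0.06  ]
 [ 0.6333 -0.0208  0.076 ]]
u [0.9413 0.3376]
[[-0.9746  0.2239 -0.    ]
 [ 0.2239  0.9746 -0.    ]
 [ 0.     -0.0001 -1.    ]]
```

View pics/fit.png

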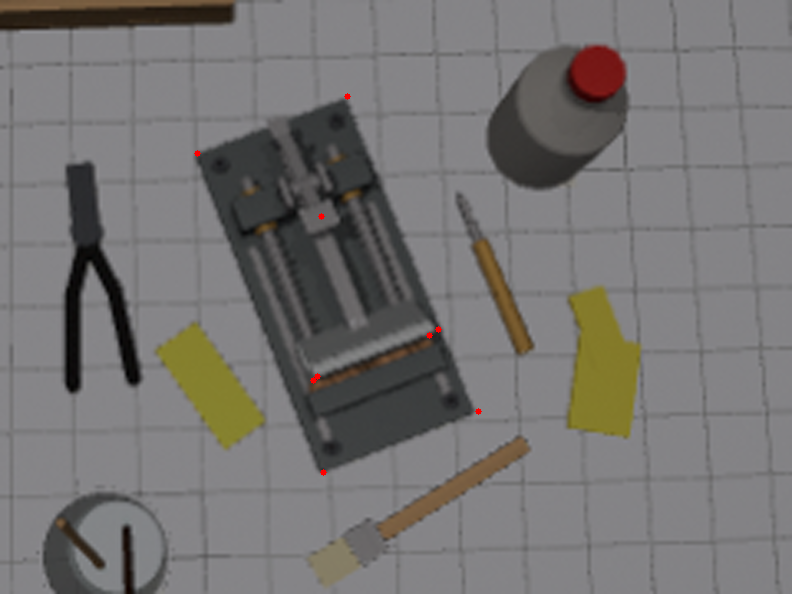

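The fit puts the push face at about (0.529, -0.058, 0.060) and the push direction u at (0.941, 0.338), a yaw of 19.7°. The networks agree to within 4 mm. I'll shut the fingers, turn +32.7° so that both finger sides face the plate, and go high to a point in front of it.

```bash
python3 -m pendant '[[[30,-45,5,4.1,0],[30,-45,5,4.1,0],[30,-45,5,4.1,0],[30,-45,5,4.1,0],[30,-45,5,4.1,0],[30,-45,5,4.1,0],[30,-45,5,4.1,0],[30,-45,5,4.1,0]]]'; python3 -m pendant '[[[20,-45,0,0,0],[20,-45,0,0,0],[20,-45,0,0,0],[20,-45,0,0,0],[20,-45,0,0,0],[20,-45,0,0,0],[0,0,0,0,0],[0,0,0,0,0]]]'
```

```text
time_s: 2.7
eef_pos: [0.3695, 0.1989, 0.2718]
eef_rot: [0.001, -0.174, 0.985, 0.0]
wrist_force: [0.6, 0.7, -1.0]
opening: 0.0
time_s: 3.7
eef_pos: [0.4883, -0.0692, 0.271]
eef_rot: [-0.0, -0.172, 0.985, 0.0]
wrist_force: [0.1, 1.1, 0.0]
opening: 0.002
```

```bash
python3 -m pendant '[[[0,0,-45,0,0],[0,0,-45,0,0],[0,0,-45,0,0],[0,0,-45,0,0],[0,0,0,0,0],[0,0,0,0,0]]]'; python3 - <<'E'
from h import *
np.set_printoptions(precision=4,suppress=True)
e=monitor.get_obs()['eef_pos']; u=np.array([.9413,.3376])
ims=[]
for n in ['wrist','side']:
    c=snap(n)
    for t in ['push_face','catch_tail','clamp']:
        for d in spotter.tip_of(n,t)[:1]:
            p=w(c,d['at']); print(n,t,round(d['confidence'],2),p,'along u from tcp',(p-e)[:2]@u, 'across',(p-e)[:2]@[-u[1],u[0]])
    im=c['img'][:,:,::-1]
    if n=='side': im=cv2.resize(im[150:300,220:420],(560,420),interpolation=cv2.INTER_CUBIC)
    ims.append(cv2.resize(im,(400,300)))
cv2.imwrite('pics/near.png',np.hstack(ims))
E
```

```text
time_s: 4.45
eef_pos: [0.4897, -0.0691, 0.093]
eef_rot: [0.001, -0.173, 0.985, -0.0]
wrist_force: [-0.1, 1.0, 0.4]
opening: 0.0
wrist push_face 0.41 [ 0.7102 -0.1977 -0.0043] along u from tcp 0.1641633639362138 across -0.19550846876989997
wrist catch_tail 0.2 [ 0.5078 -0.243  -0.0049] along u from tcp -0.04159916968741961 across -0.1697905253714385
wrist clamp 0.84 [ 0.5302 -0.0565 -0.0004] along u from tcp 0.042352987120267374 across -0.0018019288236351336
side push_face 0.78 [ 0.5269 -0.0562  0.0597] along u from tcp 0.03941643739269711 across -0.0004282434049441234
side catch_tail 0.63 [ 0.6294 -0.0227  0.0736] along u from tcp 0.1472043508892088 across -0.0034758844867892533
side clamp 0.68 [ 0.5209 -0.0572 -0.0041] along u from tcp 0.03342477077402046 across 0.0007209891811367601
```

View pics/near.png

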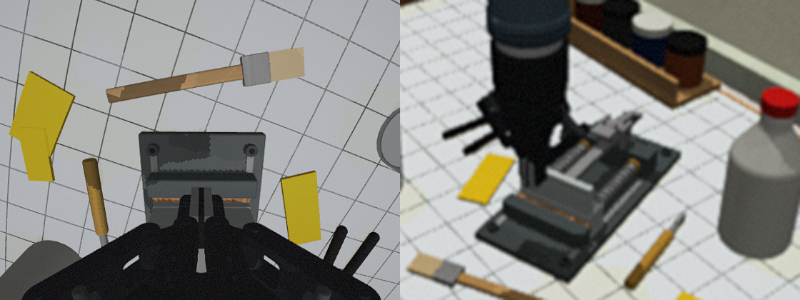

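Wrist view: the closed fingers at (200,240) are centred on the clamp, and the bed edge at row 133 is square to the tool, so the yaw is right. Side view: the fingers are in front of the plate with clearance. I'll go down and creep to contact.

```bash
python3 -m pendant '[[[0,0,-20,0,0],[0,0,-19,0,0],[0,0,0,0,0],[9.4,3.4,0,0,0],[9.4,3.4,0,0,0],[0,0,0,0,0],[0,0,0,0,0]]]'; for i in 1; do :; done; python3 -m pendant '[[[2,0.7,0,0,0],[0.9,0.3,0,0,0],[0,0,0,0,0]]]'; python3 -m pendant '[[[2,0.7,0,0,0],[0.9,0.3,0,0,0],[0,0,0,0,0]]]'; python3 -m pendant '[[[2,0.7,0,0,0],[0.9,0.3,0,0,0],[0,0,0,0,0]]]'; python3 -m pendant '[[[2,0.7,0,0,0],[0.9,0.3,0,0,0],[0,0,0,0,0]]]'; python3 -m pendant '[[[2,0.7,0,0,0],[0.9,0.3,0,0,0],[0,0,0,0,0]]]'
```

```text
time_s: 5.72
eef_pos: [0.5077, -0.0627, 0.0525]
eef_rot: [0.0, -0.173, 0.985, -0.0]
wrist_force: [0.9, 0.5, 0.6]
opening: 0.0
time_s: 6.1
eef_pos: [0.5104, -0.0618, 0.0523]
eef_rot: [-0.0, -0.172, 0.985, 0.0]
wrist_force: [0.0, -0.9, 0.4]
opening: 0.006
time_s: 6.48
eef_pos: [0.5134, -0.0608, 0.0523]
eef_rot: [-0.0, -0.173, 0.985, -0.0]
wrist_force: [-0.3, 0.3, 0.5]
opening: 0.005
time_s: 6.85
eef_pos: [0.5163, -0.0597, 0.0523]
eef_rot: [0.0, -0.173, 0.985, -0.0]
wrist_force: [0.4, -0.4, 0.3]
opening: 0.0
time_s: 7.22
eef_pos: [0.5186, -0.0589, 0.0522]
eef_rot: [-0.001, -0.173, 0.985, 0.0]
wrist_force: [-4.4, -2.0, 3.8]
opening: -0.001
time_s: 7.6
eef_pos: [0.5215, -0.0578, 0.0522]
eef_rot: [-0.001, -0.173, 0.985, 0.0]
wrist_force: [-5.2, -1.7, 3.6]
opening: 0.002
```

Contact at a TCP x of about 0.517, so the jaw is now at about 4 mm. Another ~49 mm takes it to about 53 mm.

```bash
python3 -m pendant '[[[3.8,1.4,0,0,0],[3.8,1.4,0,0,0],[3.8,1.4,0,0,0],[3.8,1.3,0,0,0],[3.8,1.4,0,0,0],[3.8,1.3,0,0,0],[3.8,1.4,0,0,0],[0,0,0,0,0]]]'; python3 -m pendant '[[[3.8,1.4,0,0,0],[3.8,1.3,0,0,0],[3.8,1.4,0,0,0],[0,0,0,0,0],[0,0,0,0,0]]]';  python3 -m pendant '[[[2.8,1,0,0,0],[2.8,1,0,0,0],[1.9,0.7,0,0,0],[0,0,0,0,0],[0,0,0,0,0]]]'; python3 - <<'E'
from h import *
np.set_printoptions(precision=4,suppress=True)
u=np.array([.9413,.3376])
for n in ['side','top']:
    c=snap(n,n+'push.png')
    for t in ['push_face','clamp']:
        for d in spotter.tip_of(n,t)[:1]:
            p=w(c,d['at']); print(n,t,round(d['confidence'],2),p,'jaw',(p[:2]-[.5297,-.0579])@u)
c=cv2.imread('pics/sidepush.png')
cv2.imwrite('pics/sp.png',cv2.resize(c[170:300,240:400],(640,520),interpolation=cv2.INTER_CUBIC))
E
```

```text
time_s: 8.6
eef_pos: [0.5479, -0.0484, 0.0521]
eef_rot: [-0.001, -0.173, 0.985, 0.0]
wrist_force: [-6.1, -2.2, 3.1]
opening: -0.002
time_s: 9.22
eef_pos: [0.5594, -0.0443, 0.0521]
eef_rot: [-0.001, -0.172, 0.985, 0.0]
wrist_force: [-4.5, -1.8, 2.8]
opening: -0.001
time_s: 9.85
eef_pos: [0.5663, -0.0418, 0.0521]
eef_rot: [-0.001, -0.173, 0.985, -0.0]
wrist_force: [-8.1, -4.1, 5.5]
opening: 0.0
side push_face 0.82 [ 0.5735 -0.0389  0.0585] jaw 0.04767023619840994
side clamp 0.74 [ 0.5198 -0.0529 -0.003 ] jaw -0.007674887604811532
top clamp 0.98 [ 0.5258 -0.0577 -0.0013] jaw -0.003578439253809017
```

View pics/sp.png

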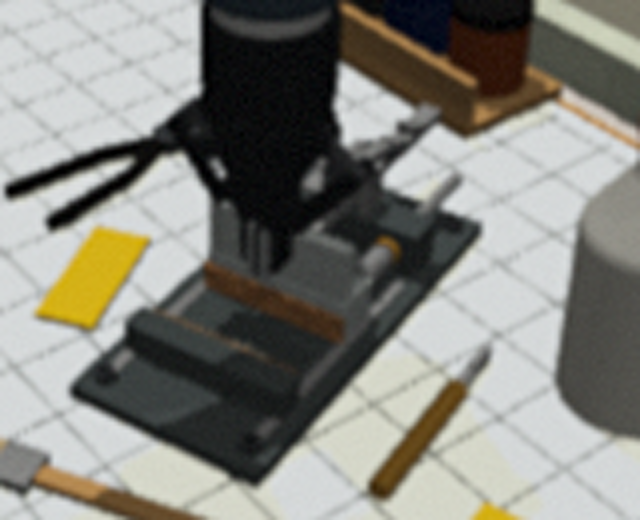

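The side view shows the plate well open under the fingertips. Travel from contact is about 52 mm, and the 9 N force matches the spring at about 5.2 cm. The force dip near 44 mm was the pin passing the middle notch. Now I'll back off slowly.

```bash
python3 -m pendant '[[[-1.9,-0.7,0,0,0],[-1.9,-0.7,0,0,0],[-1.9,-0.7,0,0,0],[-1.9,-0.7,0,0,0],[-1.9,-0.7,0,0,0],[-1.9,-0.7,0,0,0],[0,0,0,0,0],[0,0,0,0,0]]]'; python3 -m pendant '[[[-9.4,-3.4,0,0,0],[-9.4,-3.4,0,0,0],[0,0,0,0,0],[0,0,40,0,0],[0,0,50,0,0],[0,0,50,0,0],[0,0,50,0,0],[0,0,0,0,0]]]';  python3 -m pendant '[[[-40,0,0,0,0],[-40,0,0,0,0],[-40,0,0,0,0],[-40,0,0,0,0],[0,0,0,0,0],[0,0,0,0,0]]]'; python3 - <<'E'
from h import *
np.set_printoptions(precision=4,suppress=True)
u=np.array([.9413,.3376])
for n in ['side','top']:
    c=snap(n,n+'end.png')
    for t in ['push_face','strip','flat_brush','beaker','cutter','pliers']:
        for d in spotter.tip_of(n,t)[:1]:
            p=w(c,d['at']); print(n,t,round(d['confidence'],2),p,'jaw',(p[:2]-[.5297,-.0579])@u if t=='push_face' else '')
v=[.526,-.0593]
def T(m): return R.from_euler('z',.3444).apply(m)+[v[0],v[1],0]
im=c['img'][120:300,220:460,::-1]; big=cv2.resize(im,None,fx=3.3,fy=3.3,interpolation=cv2.INTER_CUBIC)
for j,col in ((.022,(255,0,0)),(.044,(0,0,255)),(.066,(0,255,0))):
    for p in px(c,T(np.array([[.004+j,.048,.078],[.004+j,-.048,.078]]))): cv2.circle(big,tuple(int(x) for x in (p-[220,120]+.5)*3.3),3,col,-1)
cv2.imwrite('pics/end.png',big)
E
```

```text
time_s: 11.15
eef_pos: [0.5563, -0.0455, 0.0523]
eef_rot: [0.0, -0.172, 0.985, -0.0]
wrist_force: [0.3, -0.2, 0.7]
opening: -0.001
time_s: 12.15
eef_pos: [0.5401, -0.0532, 0.2476]
eef_rot: [0.004, -0.172, 0.985, -0.002]
wrist_force: [0.5, 0.6, 0.3]
opening: 0.004
time_s: 12.9
eef_pos: [0.3777, -0.0525, 0.2421]
eef_rot: [0.0, -0.172, 0.985, -0.0]
wrist_force: [0.3, 0.5, 0.2]
opening: -0.0
side push_face 0.83 [ 0.5694 -0.043   0.0586] jaw 0.04238331709025396
side strip 0.6 [ 0.5148  0.0645 -0.0043] jaw 
side flat_brush 0.68 [ 0.3959 -0.069  -0.0044] jaw 
side beaker 0.58 [ 0.3879  0.1439 -0.0029] jaw 
side cutter 0.63 [ 0.6004 -0.1577 -0.002 ] jaw 
side pliers 0.61 [ 0.6312  0.1595 -0.0026] jaw 
top push_face 0.92 [ 0.5681 -0.0407  0.0621] jaw 0.041978074468428994
top strip 0.65 [0.5141 0.0641 0.0038] jaw 
top beaker 0.92 [0.3941 0.1433 0.0011] jaw 
top cutter 0.76 [ 0.6072 -0.1573  0.0041] jaw 
top pliers 0.84 [0.6345 0.1607 0.003 ] jaw
```

View pics/end.png

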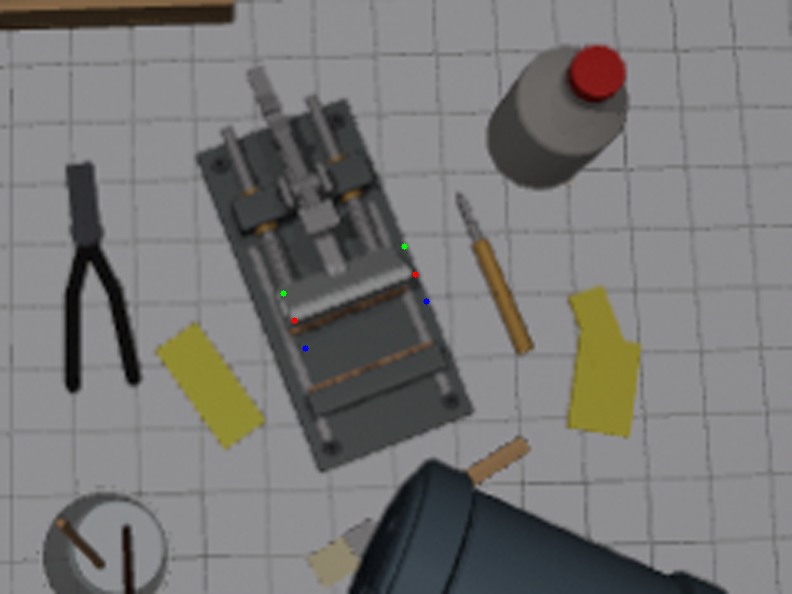

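The jaw's front edge lies on the red markers at (294,321) and (415,274), which are the middle notch. Everything else is where it was, and the arm is clear.

```bash
python3 -c "
from bench import order; print(order.hand_in())"
```

```text
the job is handed in; nothing more can be done
None
```

The jaw is resting in its middle notch as far as the cameras show, and the job is handed in; no verdict came back.

- **Push:** I pushed the plate with the closed fingertips to about 52 mm of travel, at about 9 to 11 N. I then backed off slowly, and the force dropped to zero as the jaw came to rest on the pin.
- **Jaw position:** The networks put the jaw at about 42 mm from both cameras, which are good to about 4 mm. That is near the low end of the accepted 41.5 to 46.5 mm. In the top picture the plate's front edge lies on the markers projected for 44 mm, well away from those for 22 and 66 mm.
- **Catch:** I did not measure the catch angle directly. That the pin is down rests on the jaw having stopped in the notch.
- **Other objects:** The strip, beaker, cutter and pliers are within about 5 mm of their first readings, which is about the error of the readings. The side camera also shows the flat brush unmoved; from above the arm partly hid it. I checked the offcut and the acid bottle only by eye in the last top picture, where they look unmoved.
- **Arm:** It stands clear at a height of 0.24 m. About 13 s of the 42 s were used.

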